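# Hang the ring carrier at the air nozzle and hold the dead-man valve half open

### The job

Hook the upright ring carrier over the rail of the blow-off stand at its open right-hand end (the loading gap, where no keeper bar runs above the rail), slide it along under the keeper bar until it hangs centred in front of the air nozzle, and let go of it. Only then press the spring-loaded dead-man handle of the hand valve down halfway, so that it is level, never down to its bottom stop, and keep it there: the program finishes while holding the handle level. Leave the other things on the bench where they are.

Things in the scene. Friction and masses are not known exactly. Their poses are not given: they have to be found in the camera images.
- carrier: Loose steel ring carrier, 0.16 kg, 190 mm high, stands upright; origin under the centre of its 60 x 64 mm foot, z up. Stem, crossbar with four brass rings, and on top two J hooks of 6 mm wire (y -16 and +16 mm) open downward: near legs at x -15, far legs at x +15 mm flaring to x +22, lowest tip z 99 mm; inner gap 24 mm. Hangs balanced and upright on the rail, its x along the stand's x.
- carrier_grip (a point): Grip point in the aluminium grip block (16 mm in x, 24 mm in y, z 138 to 190 mm) on the carrier's near side: x -24, y 0, z 172 mm in the carrier's frame. Grip from above across the 24 mm width (fingers closing along the carrier's y), fingertips above z 150 mm.
- carrier_hook (a point): Point of the carrier that lies on the rail's axis when it hangs: x 0, y 0, z 130 mm in the carrier's frame. The underside of the hooks' arch peaks 6 mm above it.
- stand: Fixed stand, origin on the bench under mid-rail, x away from the robot. Rail along y: steel bar 12 mm thick, axis 180 mm high, clear from y -166 to +166 mm between end posts. Keeper bar (8 mm thick, axis x +6, z 208 mm) runs above it from y -45 to +172 mm, 11 mm over hanging hooks; its support is at x +45, y -45. Base plate x -40..60, y -200..200, 8 mm high.
- loading_gap (a point): Middle of the loading gap (stand y -166 to -49 mm, the right-hand end, no keeper bar above), on the rail's axis: stand x 0, y -105, z 180 mm. Axes as the stand.
- nozzle: Fixed air nozzle on the stand's base plate behind the rail; its origin lies under the rail's axis, at the place along the rail where the carrier must hang; axes as the stand. Its place along the rail differs from run to run (stand y 35 to 105 mm).
- nozzle_tip (a point): Tip of the nozzle, 26 mm behind the rail's axis, 96 mm above the bench, pointing to -x.
- valve: Fixed hand valve, origin on the bench top under the hinge of its handle; its x points away from the handle's pad. Base plate 8 mm high, x -150 to +40 mm, y -35 to +35 mm. Two cheeks rise to 88 mm round the hinge (hinge axis 70 mm high, along y, at x 0).
- handle (a joint): Dead-man handle of the valve: 0 = released (pad end tilted 0.25 rad up), 0.25 = level, halfway, 0.5 = bottom stop (pad end 0.25 rad down). A spring returns it: torque 1.2 N m/rad x (value + 0.2), so pressing at the pad's centre takes about 2.5 N at the start, 5 N at level and 8 N at the bottom. Reads rad.
- handle_pad (a point): Centre of the top face of the black pad (50 mm along the handle, 36 mm wide) at the handle's free end, 105 mm from the hinge towards the valve's -x; with the handle level this point is 76 mm above the bench.
- glass_dish: Bystander, loose, to be left alone: low round glass dish, 81 mm across, 36 mm high; origin under its centre.
- bur_ring_ivory: Bystander, loose, to be left alone: ivory round bur stand, 52 mm across, 58 mm high; origin under its centre.
- bur_box_lidded: Bystander, loose, to be left alone: lidded wooden box, 92 x 94 x 62 mm; origin under its centre.
- loupe: Bystander, loose, to be left alone: small grey folding loupe lying flat, 30 x 46 x 16 mm; origin under its centre.
- pliers_red: Bystander, loose, to be left alone: pliers with red grips lying flat, 142 x 50 x 11 mm; origin under its centre.
- rouge_bar: Bystander, loose, to be left alone: dark red bar of polishing compound, 42 x 95 x 40 mm; origin under its centre.
Things that resemble listed ones, but are neither listed nor needed, are in the scene too. Leave any turquoise look-alike of the carrier alone.

How it is judged:
On the way, in this order (a step that is already met when the one before it is completed fails the run):
1. the carrier's hooks are over the rail in the loading gap (x of carrier_hook in the frame of stand between -0.012 and 0.012 m and z of carrier_hook in the frame of stand between 0.17 and 0.193 m and y of carrier_hook in the frame of stand between -0.16 and -0.04 m), for 0.1 s.
2. the carrier hangs in front of the nozzle, let go of (x of carrier_hook in the frame of stand between -0.01 and 0.01 m and z of carrier_hook in the frame of stand between 0.172 and 0.187 m and contact force between carrier and stand above 0.3 N and y of carrier_hook in the frame of nozzle between -0.01 and 0.01 m and contact force between the fingers and carrier below 0.1 N and angle between carrier's own z axis and vertical below 0.2 rad and linear speed of carrier below 0.04 m/s), for 0.3 s.
3. the robot holds the handle halfway down (value of joint handle between 0.16 and 0.34 rad and contact force between any of the fingers, the arm and valve above 1.5 N), for 1 s.
At the end, for the whole second after the job is handed in: The carrier hangs freely by its hooks on the rail, upright within 0.2 rad, at rest, untouched by the robot and within 10 mm along the rail of the nozzle, while the robot presses on the dead-man handle (more than 1.5 N) and keeps it within 0.09 rad of level (joint 0.16 to 0.34) to the end (all of step 2 and all of step 3 and velocity of joint handle between -0.1 and 0.1 rad/s); the arm keeps its last pose, push and grip.
It fails at once if the handle is pressed to its bottom stop (joint above 0.46) (value of joint handle above 0.46 rad).
It fails at once if the handle is pressed while the carrier is not hanging at the nozzle (value of joint handle above 0.1 rad and (y of carrier_hook in the frame of nozzle above 0.015 m or y of carrier_hook in the frame of nozzle below -0.015 m or x of carrier_hook in the frame of stand above 0.03 m or x of carrier_hook in the frame of stand below -0.03 m)).
It fails at once if another thing on the bench is moved by more than 30 mm (distance of any of glass_dish, bur_ring_ivory, bur_box_lidded, loupe, pliers_red, rouge_bar from where it was at the start of the episode above 0.03 m).
It also fails if it takes over 64 s, if anything falls off the work surface, if the arm or the gripper's body presses on something with over 40 N, if the wrist force passes 120 N, or if a joint passes its speed limit or range.

### The arm

A 6-joint arm with a two-finger parallel gripper is mounted at the origin on a cart in front of the work surface, level with it; the furniture and walls round the work are solid. World frame = base frame: x ahead of the robot, y to its left, z up, the work surface at z = 0. Lengths are in m, angles in rad, forces in N, time in s.
With the tool pointing down it reaches from about 0.35 to 0.875 m from the base axis. Payload 4.2 kg.
Tool frame: the origin (TCP) lies at the very end of the fingers, on their centre line; the grasp point (between the pads) lies 19 mm behind it (tcp_to_grasp is the distance from the TCP to the grasp point, in m); z points along the fingers, y is the line along which they close (so a half turn about z gives the same grasp; the last joint's range is limited). The gripper opens to 87 mm and grips with 3 to 60 N. Pads are 19 mm wide; open, the fingers measure 117 mm over their backs; the gripper's body (75 mm by 190 mm) begins 51 mm behind the grasp point.
Start: joints at [1.57, 0.385, 0.008, 0, -1.194, -0.259], TCP at [0.161, 0.604, 0.223] pointing down, gripper open.
Joint ranges: [-3.14, 3.14], [-1.21, 2.06], [-1.07, 1.41], [-3.16, 2.05], [-2.99, -0.16], [-3.1, 3.1]. Speed limits (rad/s): [2.79, 2.79, 3.14, 3.14, 3.14, 3.14].

### API

Orientations are given as a unit quaternion [w, x, y, z].
In Python, from plant import movep, move_linear, movej, move_gripper, hold, solve_ik, get_obs, grab_frame, Unreachable, hand_in, tcp_to_grasp gives the robot as it stands. Calls block until the motion is done:
- movep(position, orientation): joint-space move of the TCP to a pose.
- move_linear(position, attitude=None, speed=0.15): straight line of the TCP; attitude=None keeps the orientation; speed is the mean speed in m/s.
- movej(angles): joint-space move.
- move_gripper(opening, force=None): opening from 0.0 (shut) to 1.0 (fully open); force is the grip in N (None keeps the last); returns when the fingers have stopped.
- hold(seconds).
- solve_ik(position, orientation): joint angles nearest the present ones, or None.
- get_obs(): the state.
- grab_frame(name): name is "scene" or "top"; returns a dict with "img" (384x512x3 uint8, blue, green, red), "depth" (384x512 float32, m along the optical axis (not along the pixel's ray), 0 where there is no reading), "fx", "fy", "cx", "cy" (pixels), "D" ([k1, k2, p1, p2, k3] as OpenCV has them; the pictures are not rectified), "R" (3x3) and "t" (3): a world point X has camera coordinates R X + t. Camera axes: x right, y down, z forward; pixel columns grow to the right and rows downward; lengths in m; the calibration is good to about 2 mm. A picture is of the moment at which its call begins.
A pose or a line that the arm cannot do raises Unreachable and nothing moves.
- hand_in(): hands the job in; it is judged then, once.
The state is a dict: "time": time; "q": joint angles; "qvel": joint speeds; "joint_efforts": joint torques, N m; "ee_pos": TCP position; "ee_rot": TCP orientation; "force": force on the tool from outside, world axes, zero at the start; "moment": the same for the moment, N m; "grip_width": opening from 0.0 (shut) to 1.0 (fully open); "grip_force": force on a finger pad.
Only numpy, scipy, OpenCV 4.12 (cv2) and the standard library are available. Lean on these libraries where they do the work, as an engineer would, in place of code of your own. Each camera call takes 0.05 s, during which the arm holds its last target. There are 200 camera calls.

## Working session

There is one attempt and no reset: what is moved stays moved. The work goes in short steps, each a Python script; the robot and the scene stay as the last script left them, time stands still between calls to the robot, and variables do not carry over. Pictures are saved under pics/ and viewed, at most 10 in all, crops included, and the job is handed in when it is done.

```bash
mkdir -p pics; cat > h.py <<'E'
import numpy as np, cv2, pickle
from plant import *
def cloud(f):
    d=f["depth"]; v,u=np.indices(d.shape)
    K=np.array([[f["fx"],0,f["cx"]],[0,f["fy"],f["cy"]],[0,0,1]])
    p=cv2.undistortPoints(np.stack([u.ravel(),v.ravel()],1).astype(np.float64)[:,None],K,np.array(f["D"],float))[:,0]
    c=np.c_[p,np.ones(len(p))]*d.reshape(-1,1)
    w=(c-np.array(f["t"]))@np.array(f["R"])
    w[d.ravel()<=0]=np.nan
    return w.reshape(d.shape+(3,))
E
python3 - <<'E'
from h import *
o=get_obs();print(o)
for n in("scene","top"):
    f=grab_frame(n);pickle.dump(f,open(n+".pkl","wb"))
    cv2.imwrite(f"pics/{n}0.png",cv2.resize(f["img"],(800,600),interpolation=cv2.INTER_CUBIC))
    print(n,-np.array(f["R"]).T@f["t"],f["fx"],np.array(f["R"])[2])
print(tcp_to_grasp)
E
```

```text
{'time': 0.0, 'q': array([ 1.56961103e+00,  3.85577429e-01,  6.64882666e-03, -4.92094518e-04,
       -1.19399326e+00, -2.58576209e-01]), 'qvel': array([ 3.58298796e-04,  3.04407859e-04,  3.44889169e-05, -1.17005152e-03,
        1.37246732e-03,  1.09704291e-04]), 'joint_efforts': array([ 1.67453356e-03, -3.90668643e+01,  1.87397236e+01,  4.21965256e+00,
        1.08461076e-02, -1.92873349e-04]), 'ee_pos': array([0.16037515, 0.60346363, 0.22145702]), 'ee_rot': array([ 1.08332989e-03,  9.91564998e-01, -1.29605836e-01, -9.04021530e-05]), 'force': array([-0.60109895,  0.41951628, -0.28812675]), 'moment': array([-0.00567888, -0.00095849, -0.01567458]), 'grip_force': 0.0, 'grip_width': 1.003847224897329}
scene [-0.01155275 -0.52753418  0.70459152] 372.2786297554009 [ 0.54670703  0.60193249 -0.58205558]
top [ 0.0712179  -0.05899202  1.32041673] 384.13716151635435 [ 0.34896108  0.11296781 -0.93030341]
0.0187
```

View pics/scene0.png

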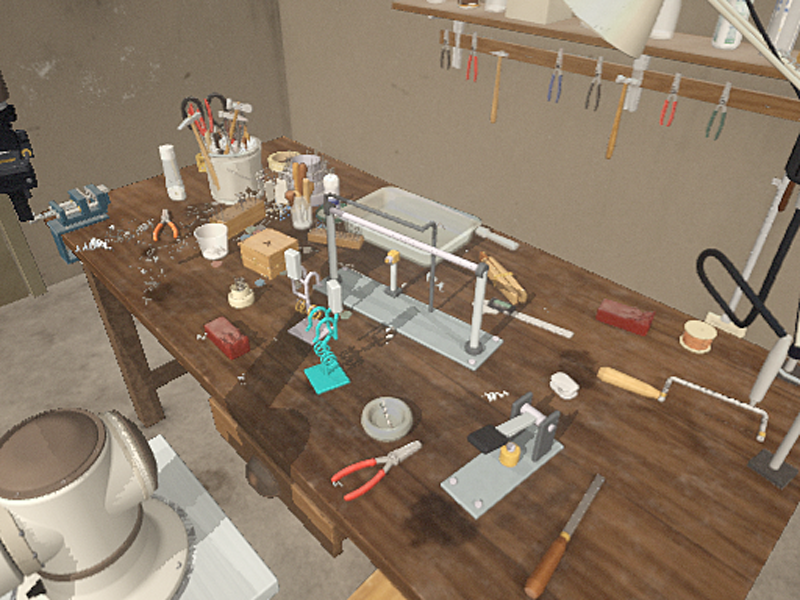

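View pics/top0.png

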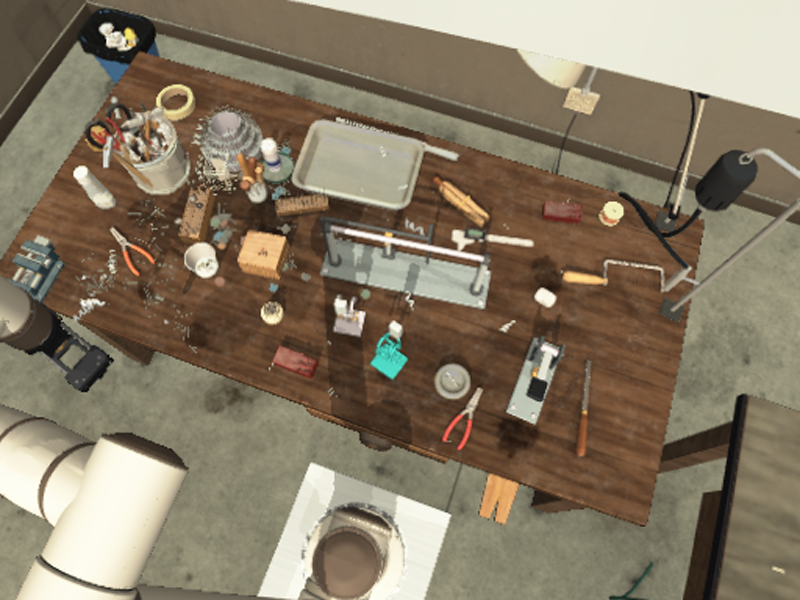

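The scene view shows the grey steel carrier at about (308,295) and a turquoise look-alike at (325,350). The stand is at (415,280), the nozzle with its brass tip at (393,258) and the valve at (505,450) with its pad at (487,440). In the top view the carrier is at (348,315) and the turquoise one at (390,350). The grey one fits "steel, brass rings, aluminium block", so I'll confirm it in a crop.

```bash
python3 - <<'E'
from h import *
s=pickle.load(open("scene.pkl","rb"));t=pickle.load(open("top.pkl","rb"))
a=cv2.resize(s["img"][140:260,175:245],(350,600),interpolation=cv2.INTER_CUBIC)
b=cv2.resize(t["img"][175:245,200:275],(450,420),interpolation=cv2.INTER_CUBIC)
b=cv2.copyMakeBorder(b,0,180,0,0,cv2.BORDER_CONSTANT)
cv2.imwrite("pics/crop1.png",np.hstack([a,b]))
for n,f in(("scene",s),("top",t)):
    w=cloud(f); 
    def pr(name,u,v): print(n,name,np.round(w[int(v*.64),int(u*.64)],3))
    if n=="scene":
        for nm,u,v in [("block",293,262),("tblock",335,292),("pad",487,440),("nozz",393,257),("railR",478,266),("railL",335,213),("foot",303,332)]: pr(nm,u,v)
    else:
        for nm,u,v in [("pad",538,388),("tblock",396,327),("block",345,302),("rail",400,241),("foot",349,325),("baseNearR",488,303),("baseNearL",322,272),("valve",520,408)]: pr(nm,u,v)
E
```

```text
scene block [0.441 0.18  0.178]
scene tblock [0.433 0.058 0.184]
scene pad [ 0.431 -0.249  0.105]
scene nozz [0.656 0.159 0.103]
scene railR [ 0.639 -0.054  0.189]
scene railL [0.602 0.263 0.179]
scene foot [0.456 0.199 0.005]
top pad [ 0.438 -0.246  0.099]
top tblock [0.437 0.068 0.184]
top block [0.45  0.184 0.189]
top rail [0.621 0.124 0.184]
top foot [0.46 0.19 0.01]
top baseNearR [ 0.63  -0.096 -0.004]
top baseNearL [0.564 0.3   0.006]
top valve [ 0.407 -0.233  0.008]
```

View pics/crop1.png

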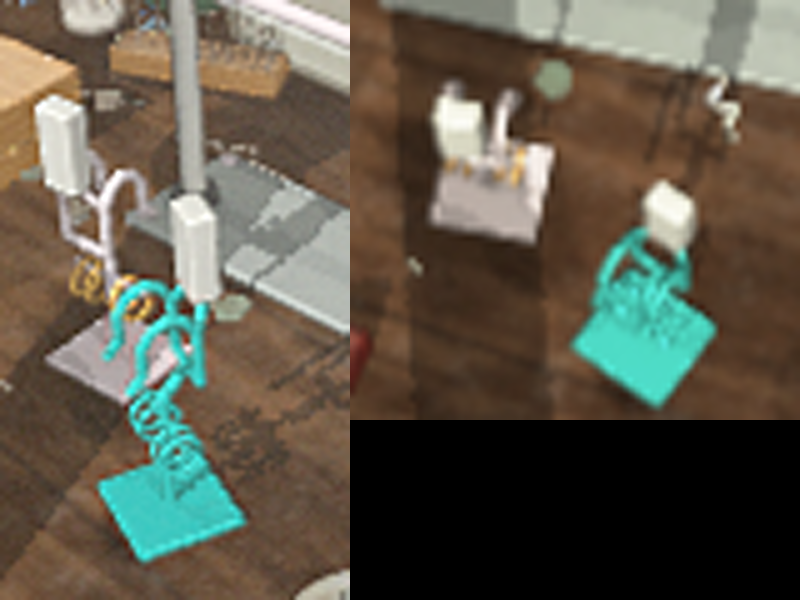

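The crop confirms it: the grey carrier with the brass rings (left) is the real one, and the turquoise one (right) stays untouched. Next I'll measure everything.

```bash
python3 - <<'E'
from h import *
P={}
for n in("scene","top"):
    f=pickle.load(open(n+".pkl","rb")); w=cloud(f); img=f["img"]; hsv=cv2.cvtColor(img,cv2.COLOR_BGR2HSV).astype(int)
    H,S,V=hsv[...,0],hsv[...,1],hsv[...,2]; X,Y,Z=w[...,0],w[...,1],w[...,2]
    near=np.hypot(X-.46,Y-.19)<.075
    sel=near&(Z>.145)&(Z<.2)
    print(n,"block n",sel.sum(),"mean",np.round(w[sel].mean(0),4))
    top=near&(Z>.184)&(Z<.2)&(V>150); print(" blocktop",top.sum(),np.round(w[top].mean(0),4) if top.any() else '')
    hk=near&(Z>.09)&(Z<.15)&(V>100); print(" hookpts",hk.sum(),np.round(w[hk].mean(0),4), np.round(w[hk].min(0),3),np.round(w[hk].max(0),3))
    ft=near&(Z<.02)&(S<70)&(V>60)
    k,l,st,_=cv2.connectedComponentsWithStats(ft.astype(np.uint8)); b=1+np.argmax(st[1:,4]); ft=l==b
    r=cv2.minAreaRect(w[ft][:,:2].astype(np.float32)*1000); print(" foot",ft.sum(),r, np.median(Z[ft]))
    # rail
    rl=(Z>.165)&(Z<.192)&(X>.55)&(X<.68)&(Y>-.08)&(Y<.28)&(S<80)&(V>110)
    q=w[rl]; vx=cv2.fitLine(q[:,:2].astype(np.float32),cv2.DIST_HUBER,0,.001,.001).ravel(); 
    s=(q[:,:2]-vx[2:])@vx[:2]; print(" rail",rl.sum(),vx,"z",np.median(q[:,2]),"ends",np.percentile(s,[0.5,99.5]))
    br=(X>.56)&(X<.74)&(Y>.03)&(Y<.22)&(Z>.04)&(Z<.13)&(S>100)&(H>12)&(H<30)&(V>120)
    print(" brass",br.sum(),np.round(w[br].mean(0),4),np.round(w[br].min(0),3),np.round(w[br].max(0),3))
    bp=(Z<.016)&(Z>-.005)&(S<60)&(V>90)&(X>.5)&(X<.78)&(Y>-.13)&(Y<.33)
    k,l,st,_=cv2.connectedComponentsWithStats(bp.astype(np.uint8)); b=1+np.argmax(st[1:,4])
    print(" base",cv2.minAreaRect(w[l==b][:,:2].astype(np.float32)*1000))
    pd=(Z>.08)&(Z<.13)&(V<60)&(X>.38)&(X<.49)&(Y>-.3)&(Y<-.2)
    print(" pad",pd.sum(),np.round(w[pd].mean(0),4),cv2.minAreaRect(w[pd][:,:2].astype(np.float32)*1000))
    vb=(Z<.016)&(Z>-.005)&(S<60)&(V>90)&(X>.34)&(X<.62)&(Y>-.37)&(Y<-.17)
    k,l,st,_=cv2.connectedComponentsWithStats(vb.astype(np.uint8)); b=1+np.argmax(st[1:,4])
    print(" vbase",cv2.minAreaRect(w[l==b][:,:2].astype(np.float32)*1000))
    a=np.vstack([w[sel],w[ft],w[hk]]); P[n]=a
E
```

```text
scene block n 159 mean [0.4449 0.1861 0.1709]
 blocktop 43 [0.4463 0.1875 0.1885]
 hookpts 156 [0.462  0.1879 0.1229] [0.439 0.174 0.093] [0.496 0.214 0.15 ]
 foot 836 ((456.33544921875, 186.70135498046875), (138.22328186035156, 147.70046997070312), 50.57680130004883) -0.7992688398636502
 rail 506 [ 0.1189542  -0.9928997   0.6236621   0.09041909] z 0.18330584353711654 ends [-0.18876064  0.15781422]
 brass 41 [0.661  0.1639 0.1006] [0.643 0.158 0.087] [0.672 0.173 0.108]
 base ((624.3196411132812, 116.19290161132812), (148.8053436279297, 409.442138671875), 7.146543025970459)
 pad 29 [ 0.4422 -0.2545  0.0986] ((437.3646545410156, -247.43324279785156), (31.700475692749023, 42.98854064941406), 85.49442291259766)
 vbase ((488.4189147949219, -249.0517578125), (70.17914581298828, 196.67474365234375), 85.93226623535156)
top block n 74 mean [0.4442 0.1885 0.1767]
 blocktop 39 [0.4456 0.19   0.1882]
 hookpts 48 [0.4619 0.1847 0.1266] [0.438 0.173 0.092] [0.487 0.212 0.149]
 foot 218 ((468.4337158203125, 195.14895629882812), (59.28736114501953, 69.16448974609375), 11.940823554992676) 0.004824143732948235
 rail 358 [ 0.12291367 -0.9924174   0.62312984  0.10289899] z 0.18397939149529782 ends [-0.17357745  0.16585147]
 brass 12 [0.6636 0.1682 0.101 ] [0.643 0.159 0.053] [0.669 0.174 0.109]
 base ((616.8981323242188, 110.27716064453125), (141.32212829589844, 401.4093933105469), 5.8895487785339355)
 pad 116 [ 0.4348 -0.2446  0.1012] ((435.0473327636719, -244.6800994873047), (31.903398513793945, 44.0029296875), 84.69170379638672)
 vbase ((481.63330078125, -247.7830047607422), (71.4483413696289, 189.93191528320312), 86.56756591796875)
```

```bash
cat >> h.py <<'E'
def quat(y): return np.array([0,np.cos(y/2),np.sin(y/2),0])
YS=np.radians(6.95); YC=np.radians(12); ORG=np.array([.6232,.1070])
def rot(y): c,s=np.cos(y),np.sin(y); return np.array([[c,-s],[s,c]])
def rays(f,uv):
    K=np.array([[f["fx"],0,f["cx"]],[0,f["fy"],f["cy"]],[0,0,1]])
    p=cv2.undistortPoints(np.array(uv,float).reshape(-1,1,2),K,np.array(f["D"],float))[:,0]
    R=np.array(f["R"]); return -R.T@np.array(f["t"]),np.c_[p,np.ones(len(p))]@R
def onz(f,uv,z):
    c,d=rays(f,uv); return c+d*((z-c[2])/d[:,2:])
E
python3 - <<'E'
from h import *
C=np.array([.469,.1943])
for n in("scene","top"):
    f=pickle.load(open(n+".pkl","rb")); w=cloud(f).reshape(-1,3)
    l=(w[:,:2]-C)@rot(YC); m=(np.abs(l)<.042).all(1)&(w[:,2]>.012)&(w[:,2]<.2)
    print(n)
    for z in np.arange(.01,.2,.012):
        k=m&(w[:,2]>=z)&(w[:,2]<z+.012)
        if k.any(): print("%.3f"%z,k.sum(),"x",np.round(np.percentile(l[k,0],[5,50,95])*1000),"y",np.round(np.percentile(l[k,1],[5,50,95])*1000))
    # rail centre line: columns across bright rail, ray to z=.18
    img=f["img"];hsv=cv2.cvtColor(img,cv2.COLOR_BGR2HSV); W=cloud(f)
    rl=(W[...,2]>.165)&(W[...,2]<.195)&(W[...,0]>.57)&(W[...,0]<.68)&(W[...,1]>-.06)&(W[...,1]<.27)&(hsv[...,2]>70)
    us=[];
    for u in np.unique(np.where(rl)[1]):
        v=np.where(rl[:,u])[0]
        if 2<=len(v)<=12: us.append((u,v.mean()))
    p=onz(f,us,.18); vx=cv2.fitLine(p[:,:2].astype(np.float32),cv2.DIST_HUBER,0,.0005,.001).ravel()
    print(" raycast rail",len(us),vx, "x at y=.107:",vx[2]+(.107-vx[3])*vx[0]/vx[1])
    br=(W[...,0]>.56)&(W[...,0]<.74)&(W[...,1]>.03)&(W[...,1]<.22)&(W[...,2]>.04)&(W[...,2]<.13)&(hsv[...,1]>100)&(hsv[...,0]>12)&(hsv[...,0]<30)&(hsv[...,2]>120)
    v,u=np.where(br); p=onz(f,np.c_[u,v],.096).mean(0); print(" brass ray z.096",p, "stand",(p[:2]-ORG)@rot(YS))
G=C+rot(YC)@[-.024,0]
for y in(YC,YC+np.pi,YC-np.pi): print(y,solve_ik([*G,.153],quat(y)))
H=ORG+rot(YS)@[-.024,-.105]
for z in(.25,.203): print(H,solve_ik([*H,z],quat(YS)))
print(solve_ik([.432,-.2445,.07],quat(np.radians(-3.8))))
E
```

```text
scene
0.034 15 x [-2.  3. 11.] y [-20.   4.  19.]
0.046 19 x [-8. -0. 12.] y [-21.   0.  20.]
0.058 39 x [-9.  2.  7.] y [-17.   1.  21.]
0.070 6 x [1. 2. 2.] y [-4. -2.  2.]
0.082 5 x [-16. -14.  -7.] y [-6.  1. 16.]
0.094 29 x [-16. -14. -10.] y [-18.  -2.  16.]
0.106 29 x [-15. -11.  19.] y [-19. -15.  17.]
0.118 26 x [-16.   2.  19.] y [-19. -16.  16.]
0.130 42 x [-27.  -8.  14.] y [-19. -15.  14.]
0.142 34 x [-29. -28. -17.] y [-11.  -7.  10.]
0.154 39 x [-30. -28. -16.] y [-11.  -8.  10.]
0.166 34 x [-30. -28. -19.] y [-11.  -4.  10.]
0.178 50 x [-30. -27. -17.] y [-12.  -5.  10.]
0.190 11 x [-27. -22. -15.] y [-7. -0.  8.]
 raycast rail 93 [ 0.12648238 -0.99196887  0.62091744  0.14818989] x at y=.107: 0.62616944
 brass ray z.096 [0.66612892 0.16924811 0.096     ] stand [0.0501457  0.05659618]
top
0.010 4 x [-0.  0.  2.] y [-26.  -4.  -1.]
0.022 1 x [0. 0. 0.] y [-1. -1. -1.]
0.034 9 x [-3. -0.  3.] y [-21.  -2.  20.]
0.046 10 x [-9. -1. 13.] y [-22.  -7.  20.]
0.058 13 x [-9.  1.  6.] y [-26. -19.  13.]
0.082 4 x [-14. -13. -11.] y [-16.   0.   8.]
0.094 7 x [-16. -16. -14.] y
[... 430 characters left out ...]
 0.6246369   0.10901659] x at y=.107: 0.6248892
 brass ray z.096 [0.666118   0.16918781 0.096     ] stand [0.05012756 0.05653765]
0.20943951023931956 [ 0.738222    0.21335562 -0.43058831  0.         -0.9268524   1.04201383]
3.3510321638291125 [ 0.738222    0.21335562 -0.43058831  0.         -0.9268524  -2.09957882]
-2.9321531433504737 [ 0.738222    0.21335562 -0.43058831  0.         -0.9268524  -2.09957882]
[ 6.12081678e-01 -1.32548392e-04] [ 0.26392041  0.34575161  0.01844074  0.         -1.24348547  1.4281763 ]
[ 6.12081678e-01 -1.32548392e-04] [ 0.26392041  0.37657725 -0.05503694  0.         -1.13918214  1.4281763 ]
[-0.18726276  0.34399265 -0.50261435  0.         -0.72418933  1.69173658]
```

```bash
sed -i 's/^YS=.*/YS=np.radians(7.1); YC=np.radians(12); ORG=np.array([.625,.1070]); NY=.0566; C=np.array([.469,.1943])/' h.py
python3 - <<'E'
from h import *
G=C+rot(YC)@[-.024,0]
movep([*G,.30],quat(YC)); move_gripper(.7,25)
move_linear([*G,.153],speed=.12)
print(get_obs()["ee_pos"],get_obs()["force"],G)
move_gripper(0,25); o=get_obs(); print(o["time"],o["grip_width"],o["grip_force"],o["ee_pos"],o["force"])
move_linear([*G,.20],speed=.08); o=get_obs(); print(o["grip_width"],o["ee_pos"],o["force"])
f=grab_frame("scene"); g=grab_frame("top")
a=cv2.resize(f["img"][80:260,150:320],(566,600),interpolation=cv2.INTER_CUBIC)
cv2.imwrite("pics/grasp.png",a)
E
```

```text
[0.44594182 0.18963421 0.15367779] [-0.58983839 -0.07797566  0.50339345] [0.44552446 0.18931012]
4.8 0.2730728568530407 24.625329406376295 [0.44540619 0.18923271 0.15295122] [-0.84689039  0.01005325 -0.44821142]
0.27412515148523237 [0.44506495 0.18904668 0.19947178] [ 0.58513558 -0.32877465 -0.48463914]
```

View pics/grasp.png

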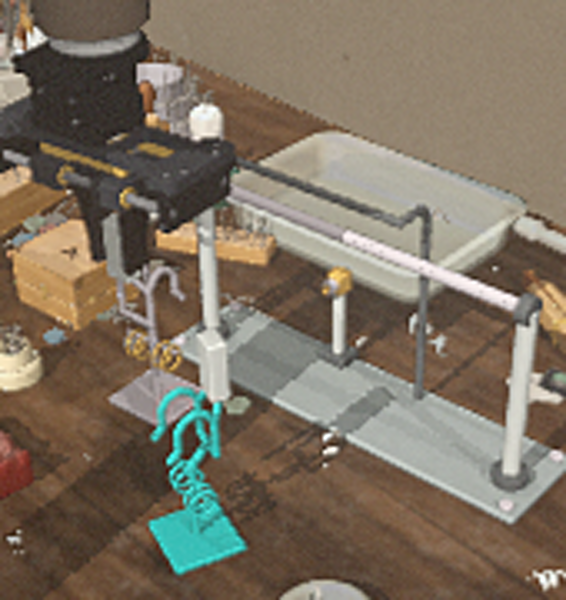

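Grasp is good: the grey carrier hangs upright in the fingers at (150,300) in the crop, and the turquoise one is untouched. Next I'll approach the loading gap and stop just before the rail enters the hooks.

```bash
cat >> h.py <<'E'
def tcp(x,y,lift,cx=0.): # carrier centre in stand frame -> TCP
    return [*(ORG+rot(YS)@[x-.024,y]),.153+lift]
E
python3 - <<'E'
from h import *
G=C+rot(YC)@[-.024,0]
move_linear([*G,.40],speed=.2)
movep(tcp(-.09,-.105,.247),quat(YS))
move_linear(tcp(-.09,-.105,.091),speed=.15)
move_linear(tcp(-.045,-.105,.091),speed=.06)
hold(.2);o=get_obs(); print(o["time"],o["ee_pos"],tcp(-.045,-.105,.091),o["force"],o["grip_width"])
f=grab_frame("scene");g=grab_frame("top")
pickle.dump(f,open("s2.pkl","wb"));pickle.dump(g,open("t2.pkl","wb"))
a=cv2.resize(f["img"][100:240,220:340],(514,600),interpolation=cv2.INTER_CUBIC)
cv2.imwrite("pics/pre.png",a)
w=cloud(f); l=(w[...,:2]-ORG)@rot(YS)+[.045,.105]; z=w[...,2]-.091
for a in np.arange(-.006,.15,.008):
    k=(np.abs(l)<.045).all(-1)&(z>=a)&(z<a+.008)
    if k.sum()>2: print("%.3f"%a,k.sum(),np.round(np.percentile(l[k][:,0],[5,50,95])*1000),np.round(np.percentile(l[k][:,1],[5,50,95])*1000))
E
```

```text
9.95 [ 0.56924408 -0.0057785   0.24422838] [np.float64(0.569507251343653), np.float64(-0.005723355373070296), 0.244] [-0.24604927  0.47745521 -2.66617989] 0.276876045159877
-0.006 7 [-27. -26.  12.] [-31. -17.  -1.]
0.002 327 [-26.  -1.  28.] [-31.  -5.  27.]
0.010 7 [-1.  0.  2.] [-4. -2.  2.]
0.018 7 [-0.  1.  3.] [-4. -1.  4.]
0.026 6 [-1.  0.  1.] [-5. -3. -1.]
0.034 5 [-0.  0.  2.] [-4. -1.  0.]
0.042 27 [-7.  1. 11.] [-22.   2.  20.]
0.050 20 [-11.  -8.   3.] [-22.  -3.  19.]
0.058 56 [-10.   0.  11.] [-25.  -2.  21.]
0.066 11 [-2.  0.  3.] [-20.  -4.   2.]
0.074 5 [-2.  0.  3.] [-4. -3. -0.]
0.082 35 [-4. 41. 42.] [-39. -11.  39.]
0.090 69 [-16.  40.  44.] [-42. -13.  15.]
0.098 21 [-15. -13.  23.] [-20.  -5.  17.]
0.106 18 [-15. -12.  21.] [-20. -17.  15.]
0.114 17 [-16. -12.  16.] [-20. -17.  16.]
0.122 18 [-16. -12.  17.] [-20. -17.  14.]
0.130 20 [-20. -11.  12.] [-20. -17. -12.]
0.138 35 [-29. -24.   3.] [-20. -11.   8.]
0.146 23 [-34. -29. -27.] [-12.  -1.  16.]
```

View pics/pre.png

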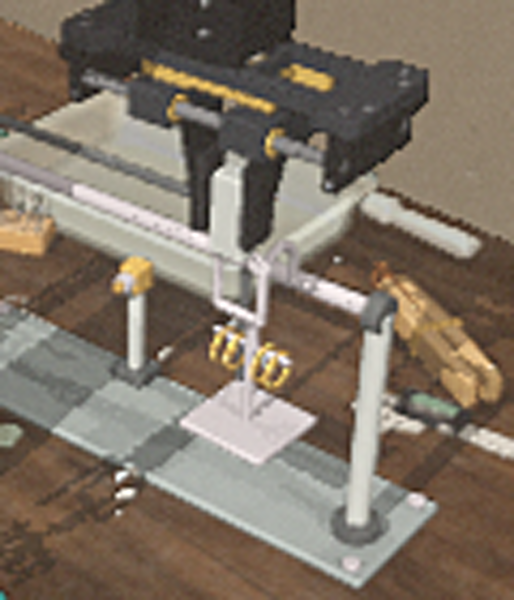

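The carrier is upright in front of the rail in the gap, its rings at (250,355) in the crop and clear of the right post at (375,400). The cloud profile agrees with my frame, so I'll hook it on.

```bash
python3 - <<'E'
from h import *
def st(n):
    o=get_obs(); p=(o["ee_pos"][:2]-ORG)@rot(YS); print(n,round(o["time"],2),np.round([p[0]+.024,p[1],o["ee_pos"][2]-.153],4),np.round(o["force"],2),np.round(o["moment"],2),round(o["grip_width"],3))
st("pre")
for x,l in((-.03,.091),(-.020,.091),(-.010,.091),(-.004,.083),(0,.076)):
    move_linear(tcp(x,-.105,l),speed=.04); st("in")
    if np.linalg.norm(get_obs()["force"][:2])>6: print("contact");break
else:
    for l in (.064,.054): move_linear(tcp(0,-.105,l),speed=.05); st("down")
f=grab_frame("scene"); a=cv2.resize(f["img"][100:240,220:340],(514,600),interpolation=cv2.INTER_CUBIC)
cv2.imwrite("pics/hooked.png",a)
E
```

```text
pre 10.05 [-0.0452 -0.105   0.0912] [-0.36  0.04 -2.11] [-0.03  0.05 -0.  ] 0.277
in 10.57 [-0.0299 -0.105   0.0906] [ 0.32 -1.09 -2.81] [-0.11  0.07 -0.04] 0.271
in 10.97 [-0.0199 -0.105   0.0908] [-0.11  0.14 -2.1 ] [-0.08  0.05 -0.01] 0.273
in 11.38 [-0.0099 -0.105   0.0908] [ 0.22  0.28 -2.59] [-0.06  0.04 -0.05] 0.276
in 11.78 [-0.0041 -0.105   0.0824] [ 0.61 -0.6  -2.09] [-0.02 -0.02 -0.05] 0.27
in 12.12 [-1.00e-04 -1.05e-01  7.55e-02] [-0.68  0.13 -0.87] [-0.01 -0.02 -0.03] 0.277
down 12.52 [-0.0003 -0.1051  0.0634] [ 0.33  0.03 -1.45] [-0.09 -0.   -0.02] 0.272
down 12.87 [-0.0003 -0.105   0.0534] [-0.67  0.48 -1.9 ] [-0.02  0.01  0.01] 0.271
```

View pics/hooked.png

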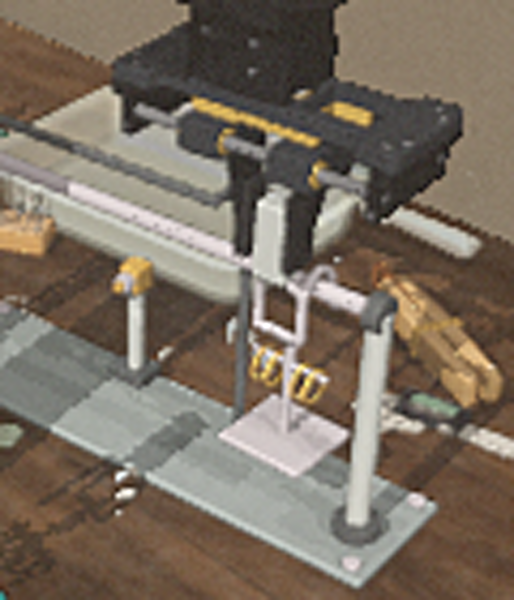

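The hook arch is over the rail at (315,275) in the crop with no contact force. Now I'll slide it to the nozzle, set it down and release.

```bash
python3 - <<'E'
from h import *
def st(n):
    o=get_obs(); p=(o["ee_pos"][:2]-ORG)@rot(YS); print(n,round(o["time"],2),np.round([p[0]+.024,p[1],o["ee_pos"][2]-.153],4),np.round(o["force"],2),np.round(o["moment"],2),round(o["grip_width"],3)); return o
hold(.2)
for y in (-.07,-.04,-.01,.02,.04,NY):
    move_linear(tcp(0,y,.0535),speed=.06); o=st("slide")
    if np.linalg.norm(o["force"][:2])>8: print("contact"); raise SystemExit
for l in (.052,.051,.050,.049):
    move_linear(tcp(0,NY,l),speed=.02); hold(.15); o=st("low")
    if o["force"][2]>0.8: break
f=grab_frame("scene");g=grab_frame("top")
pickle.dump(f,open("s3.pkl","wb"));pickle.dump(g,open("t3.pkl","wb"))
a=cv2.resize(f["img"][90:230,180:300],(400,466),interpolation=cv2.INTER_CUBIC)
b=cv2.resize(g["img"][120:210,200:320],(400,300),interpolation=cv2.INTER_CUBIC)
cv2.imwrite("pics/slid.png",np.hstack([a,cv2.copyMakeBorder(b,0,166,0,0,cv2.BORDER_CONSTANT)]))
w=cloud(f); l=(w[...,:2]-ORG)@rot(YS); z=w[...,2]
k=(np.abs(l-[0,NY])<.045).all(-1)&(z>.048)&(z<.064); print("foot",k.sum(),np.round(np.percentile(l[k],[2,50,98],axis=0)*1000))
E
```

```text
slide 13.85 [-0.     -0.0698  0.0535] [ 0.56 -0.57 -2.38] [-0.    0.05 -0.01] 0.274
slide 14.5 [ 0.     -0.0398  0.0535] [-0.03 -0.91 -2.53] [ 0.02  0.07 -0.03] 0.276
slide 15.15 [-0.     -0.0098  0.0535] [ 0.02 -0.2  -1.85] [-0.05  0.02  0.01] 0.273
slide 15.8 [-0.      0.0203  0.0535] [ 0.48  0.08 -1.45] [-0.03  0.06  0.03] 0.275
slide 16.28 [-0.      0.0404  0.0535] [-0.26 -0.07 -1.8 ] [-0.08  0.04  0.01] 0.278
slide 16.71 [-0.      0.057   0.0535] [ 1.04  0.27 -2.14] [-0.06  0.03  0.01] 0.277
low 17.11 [-0.0001  0.0564  0.052 ] [ 0.28  0.59 -2.07] [-0.04  0.09  0.01] 0.274
low 17.51 [0.     0.0564 0.0516] [-2.97 -1.52  1.26] [-0.22  0.66  0.05] 0.274
foot 254 [[-27.  24.]
 [ -1.  51.]
 [ 42.  86.]]
```

View pics/slid.png

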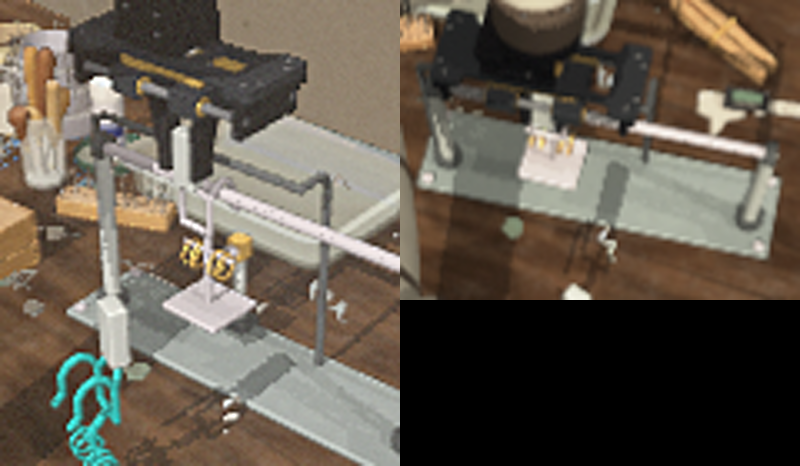

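The carrier hangs in front of the nozzle (crop: rings at (205,262), nozzle at (240,245)). The force direction (-3, +3.3 N) shows the rail touching the arch's near flank, so the carrier sits about 4 mm too far in +x. I'll correct that and lower again.

```bash
python3 - <<'E'
from h import *
def st(n):
    o=get_obs(); p=(o["ee_pos"][:2]-ORG)@rot(YS); print(n,round(o["time"],2),np.round([p[0]+.024,p[1],o["ee_pos"][2]-.153],4),np.round(o["force"],2),np.round(o["moment"],2),round(o["grip_width"],3)); return o
move_linear(tcp(0,NY,.053),speed=.03); move_linear(tcp(-.004,NY,.053),speed=.03); hold(.15); st("shift")
x=-.004
for l in (.0515,.0505,.0498,.049,.0482):
    move_linear(tcp(x,NY,l),speed=.02); hold(.15); o=st("low")
    fx=o["force"][0]
    if o["force"][2]>0.5:
        if abs(fx)>1.5 and l>.0495: x+=np.sign(fx)*.001; continue
        break
E
```

```text
shift 18.29 [-0.004   0.0566  0.053 ] [ 0.57  0.17 -1.79] [-0.05  0.06  0.04] 0.277
low 18.69 [-0.0038  0.0567  0.0515] [ 0.99  0.05 -1.74] [ 0.   -0.16  0.  ] 0.276
low 19.09 [-0.0036  0.0566  0.051 ] [0.64 0.44 1.05] [-0.05 -0.09  0.05] 0.274
```

```bash
python3 - <<'E'
from h import *
move_gripper(.5); hold(.3); o=get_obs(); print(o["time"],o["force"],o["grip_force"],o["grip_width"])
p=o["ee_pos"]
move_linear([p[0],p[1],.30],speed=.08)
b=ORG+rot(YS)@[-.10,.03]; move_linear([*b,.36],speed=.2)
hold(.5)
f=grab_frame("scene");g=grab_frame("top");print(get_obs()["time"])
pickle.dump(f,open("s4.pkl","wb"));pickle.dump(g,open("t4.pkl","wb"))
a=cv2.resize(f["img"][90:230,180:300],(400,466),interpolation=cv2.INTER_CUBIC)
b=cv2.resize(g["img"][120:210,200:320],(400,300),interpolation=cv2.INTER_CUBIC)
cv2.imwrite("pics/rel.png",np.hstack([a,cv2.copyMakeBorder(b,0,166,0,0,cv2.BORDER_CONSTANT)]))
for n,F in(("s",f),("t",g)):
  w=cloud(F); l=(w[...,:2]-ORG)@rot(YS); z=w[...,2]
  for a,e in((.050,.065),(.15,.18),(.196,.245)):
    k=(np.abs(l-[-.004,NY])<[.045,.045]).all(-1)&(z>a)&(z<e)
    if a>.19: k&=l[...,0]<-.01
    if k.any(): print(n,a,k.sum(),np.round(np.percentile(l[k],[3,50,97],axis=0).T*1000))
  hsv=cv2.cvtColor(F["img"],cv2.COLOR_BGR2HSV)
  k=(z>.085)&(z<.13)&(np.abs(l-[0,NY])<.07).all(-1)&(hsv[...,1]>100)&(hsv[...,0]>12)&(hsv[...,0]<30)&(hsv[...,2]>120)
  for nm,q in(("rings",k&(l[...,0]<.018)),("nozzle",k&(l[...,0]>.018))):
    if q.any(): print(n,nm,q.sum(),np.round(np.percentile(l[q],[3,50,97],axis=0).T*1000))
E
```

```text
20.0667 [ 0.12204967  0.00284368 -0.10869639] 0.0 0.4987269530490323
22.6583
s 0.05 250 [[-22.   3.  34.]
 [ 22.  49.  84.]]
s 0.15 57 [[-20. -15.  19.]
 [ 21.  40.  79.]]
s 0.196 147 [[-36. -33. -22.]
 [ 44.  51.  67.]]
s rings 51 [[-9.  0. 13.]
 [32. 63. 75.]]
s nozzle 39 [[37. 43. 55.]
 [45. 50. 63.]]
t 0.05 202 [[-22.  -1.  31.]
 [ 22.  48.  83.]]
t 0.15 14 [[-19. -17.  13.]
 [ 37.  42.  72.]]
t 0.196 50 [[-37. -34. -30.]
 [ 44.  54.  66.]]
t rings 7 [[-9. -6.  1.]
 [33. 34. 71.]]
t nozzle 7 [[46. 49. 52.]
 [50. 56. 61.]]
```

View pics/rel.png

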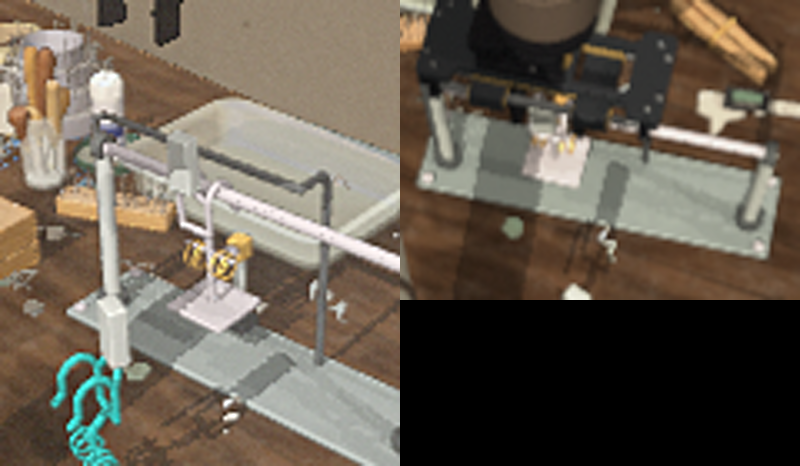

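The carrier is released and hangs nearly upright at stand y ≈ 54–55 mm against the nozzle's ≈ 55–56 mm, just in front of it at (215,260) in the crop. Next is the valve handle: I'll press with the fingers shut.

```bash
python3 - <<'E'
from h import *
q=quat(np.radians(-3.8)); P=[.433,-.2446]
move_gripper(0); movep([*P,.30],q); move_linear([*P,.125],speed=.1); hold(.2)
o=get_obs(); print(o["time"],o["ee_pos"],o["force"],o["grip_width"]); f0=o["force"][2]
for z in (.105,.098,.092,.087,.083,.080,.0775):
    move_linear([*P,z],speed=.03); hold(.15); o=get_obs(); print(round(o["time"],2),np.round(o["ee_pos"],4),np.round(o["force"],2))
    if o["force"][2]-f0>6.5: break
f=grab_frame("scene");g=grab_frame("top")
a=cv2.resize(f["img"][230:340,270:390],(400,366),interpolation=cv2.INTER_CUBIC)
b=cv2.resize(f["img"][90:230,180:300],(400,366),interpolation=cv2.INTER_CUBIC)
cv2.imwrite("pics/press.png",np.hstack([a,b]))
E
```

```text
27.1667 [ 0.43314422 -0.24463687  0.12530614] [-0.34177357  0.14083095  0.09263295] 0.002513547099202335
28.13 [ 0.4332 -0.2446  0.1053] [-0.77 -0.3   1.13]
28.67 [ 0.4331 -0.2447  0.0981] [-0.52 -0.14  1.5 ]
29.17 [ 0.4329 -0.2446  0.092 ] [-1.53 -1.24  2.07]
29.63 [ 0.4329 -0.2446  0.087 ] [-1.88 -0.36  3.91]
30.07 [ 0.433  -0.2446  0.083 ] [-2.37 -1.69  3.54]
30.47 [ 0.433  -0.2446  0.0801] [-2.07 -1.93  3.9 ]
30.87 [ 0.4329 -0.2446  0.0776] [-2.59 -0.44  4.36]
```

View pics/press.png

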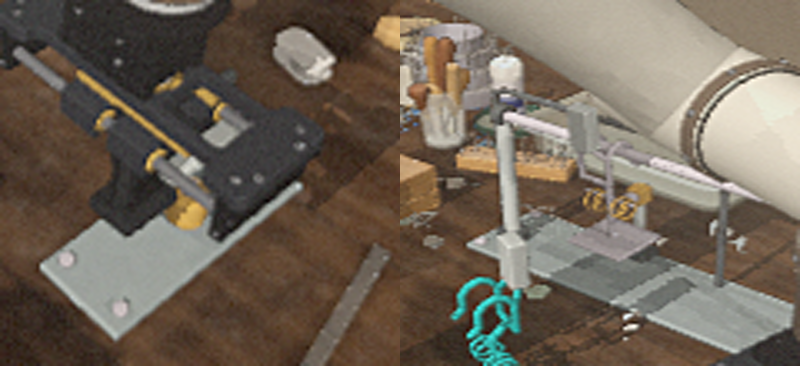

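The fingers press the pad (left crop, 140,200) at TCP z 77.6 mm with about 4.4 N, which is close to level. The carrier still hangs at the nozzle (right crop, 610,205). I'll hold, then hand in.

```bash
python3 - <<'E'
from h import *
move_linear([.433,-.2446,.0765],speed=.03); hold(1.6); o=get_obs(); print(o["time"],o["ee_pos"],o["force"]); print(hand_in())
E
```

```text
32.8167 [ 0.43286149 -0.24458671  0.07646262] [-3.14726999 -1.42908456  4.27242175]
the job is handed in; nothing more can be done
None
```

The job is handed in at about 33 s: the carrier hangs free on the rail within a few mm of the nozzle, and the robot is holding the handle about level at 76.5 mm with roughly 4.3 N; `hand_in()` returned no verdict.

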